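# Close the nut dispenser, set the cup, hold its slide open

### The arm

A 6-joint arm with a two-finger parallel gripper is mounted at the origin on a cart in front of the work surface, level with it; the furniture and walls round the work are solid. World frame = base frame: x ahead of the robot, y to its left, z up, the work surface at z = 0. Lengths are in m, angles in degrees, forces in N, time in s.
With the tool pointing down it reaches from about 0.3 to 0.75 m from the base axis. Payload 8.5 kg.
Tool frame: the origin (TCP) lies between the finger pads; the fingertips stand 17 mm ahead of it and the grasp point (between the pads) lies 2 mm behind it (env.tip_reach is the distance from the TCP to the fingertips, in m); z points along the fingers, y is the line along which they close (so a half turn about z gives the same grasp; the last joint's range is limited). The gripper opens to 85 mm and grips with 20 to 120 N. Pads are 22 mm wide; open, the fingers measure 114 mm over their backs; the gripper's body (76 mm by 85 mm) begins 54 mm behind the grasp point. The pads swing forward as they close: fully open they stand 13 mm farther back than shut.
Start: joints at [-83.726, 21.807, 74.336, -0, 83.858, -12.336], TCP at [0.176, -0.521, 0.248] pointing down, gripper open.
Joint ranges: [-178.18, 178.18], [-50.72, 133.34], [12.68, 142.11], [-81.47, 261.47], [9.98, 163.14], [-165.26, 165.26]. Speed limits (degrees/s): [136.94, 136.94, 180, 180, 180, 180].

### API

Orientations are given as a 3x3 rotation matrix whose columns are the frame's x, y, z axes.
In Python, from rig import env, viewer gives the robot as it stands.
- The arm moves only by the tool move_arm, never from a script. Its argument "motion" is a list of rows, each a list of 2 entries, a list of its own where there are three numbers: the shift along the tool's x, y, z normalised to -1 to 1, where 1 is 50 mm, then the turn, a rotation vector about the tool's x, y, z normalised to -1 to 1, where 1 is 8 degrees. A call has 1 to 20 rows; each row shifts and turns the commanded pose from where the row before left it, along the tool's axes as they then stand; what a row does not reach is not made up. A row lasts 1/10 s, in which the tool goes at most 50 mm and 8.59 degrees, less where a joint would pass 70% of its speed; a pose out of reach is approached as far as the arm can. A call with a number of a shift or a turn outside -1 to 1 is refused whole. A call with a gripper value outside its range is refused whole. "claw" is the closure, from 0 (fully open) to 1 (shut), set as the call begins (left out, the last holds). The fingers move at their own pace and stop on an object; "force" is the grip in N (left out, the last holds). Time passes only in rows, so rows that do not move let the fingers close. It gives the time, the measured TCP pose, the force, the opening and the grip force at its end, in the units of the state.
- env.observe(): the state, without advancing time (a new reading comes with each control period).
- viewer.get_image(name): name is "scene" or "top"; returns a dict with "frame" (420x560x3 uint8, red, green, blue), "depth" (420x560 float32, m along the optical axis (not along the pixel's ray), 0 where there is no reading), "fx", "fy", "cx", "cy" (pixels), "eye" and "attitude" of the camera in the world. Camera axes: x right, y up, looking along -z (the intrinsics and any distortion apply to the point x, -y, -z); pixel columns grow to the right and rows downward; lengths in m; the calibration is good to about 2 mm. A picture is of the moment at which its call begins.
- env.close_job(): hands the job in; it is judged then, once.
The state is a dict: "time_s": time; "q": joint angles; "qvel": joint speeds; "joint_efforts": joint torques, N m; "position": TCP position; "tool_rot": TCP orientation; "ft_force": force on the tool from outside, world axes, zero at the start; "wrist_torque": the same for the moment, N m; "grip_width": finger opening in m; "gripper_force": force on a finger pad.
Only numpy, scipy, OpenCV 4.12 (cv2) and the standard library are available. Lean on these libraries where they do the work, as an engineer would, in place of code of your own. Each camera call takes 0.05 s, during which the arm holds its last target. There are 200 camera calls.

### The job

I have just filled the nut dispenser. Put its lid on the clear tube until it sits flat on the rim, stand the measuring cup upright on the foot, centred under the outlet, and let go of both; then pull the sprung slide out by its tab until the engraved line is level with the edge of the housing and keep holding it there, so that all four nuts drop into the cup. Finish while still holding the slide at the line, because it springs shut when let go, and leave the vegetables and the lemon alone.

Things in the scene. Friction and masses are not known exactly. Their poses are not given: they have to be found in the camera images.
- dispenser: Nut dispenser, fixed: dark wooden foot 170 x 120 x 6 mm, column behind (front face at x = +49 mm), flat housing 74 to 98 mm up (x -28 to +28, y -60 to +28 mm), upright clear tube (34 mm outside, bore 28 mm, rim 195 mm up), 30 mm outlet under it. Origin on the worktop below the tube's axis; z up, x to its back (the front, -x, is open for the cup), +y the way the slide pulls out.
- tube_mouth (a point): Centre of the clear tube's upper rim, 195 mm above the worktop; axes as the dispenser. A wall shelf begins behind the dispenser at world x = 0.59, its underside 0.57 m above the worktop.
- cup_place (a point): Point on the top of the foot (6 mm above the worktop) straight below the outlet, where the cup's centre belongs; axes as the dispenser. 68 mm free height from here to the underside of the housing.
- slide (a joint): How far the slide is out (m): 0 shut, 0.05 at the stop. At 0.035 the line engraved across its top is level with the housing's edge on the tab's side and its round port (30 mm) lies under the tube; over 7 mm short of it or beyond it the nuts cannot pass. The spring pulls back with 3.6 N when shut, 7.8 N at the line.
- slide_tab (a point): Middle of the grip part of the slide's upright wooden tab: 12 mm thick along the dispenser's x, 26 mm long along its y, from 93 to 127 mm above the worktop; this point is 114 mm up and, when shut, 90 mm in +y from the tube's axis. Moves with the slide; axes as the dispenser, pull along +y.
- lid_knob (a point): Wooden lid, about 50 g, lying plug down on the chopping board (top 45 mm above the worktop). Point: middle of its round knob (20 mm across, 18 high), 28 mm above the underside of the plug. Below the knob a disc 43 mm across, 6 thick, its underside 18 mm below this point, then the plug, 23 mm across, 10 long. On the tube this point is 18 mm above the rim. z along its axis.
- cup_middle (a point): The steel measuring cup, diameter 68 mm, 42 mm high, wall 2.5 mm, about 80 g, standing on the chopping board (fixed, 280 x 420 mm, 45 mm thick). This point lies on its axis, half-way up (21 mm above its underside). Its handle runs along this frame's -x; z up.
- cup_handle (a point): Grip point on the cup's flat handle (16 mm wide, 8 mm thick, from 33 to 122 mm from the cup's axis): 90 mm from the cup's axis and 36 mm above the cup's underside; axes as the cup's.
- nut_1: One of four round nuts in the shell, diameter 22 mm, 11 g, stacked in the clear tube on the slide (nut_1 lowest); origin at its centre.
- nut_2: One of four round nuts in the shell, diameter 22 mm, 11 g, stacked in the clear tube on the slide (nut_1 lowest); origin at its centre.
- nut_3: One of four round nuts in the shell, diameter 22 mm, 11 g, stacked in the clear tube on the slide (nut_1 lowest); origin at its centre.
- nut_4: One of four round nuts in the shell, diameter 22 mm, 11 g, stacked in the clear tube on the slide (nut_1 lowest); origin at its centre.
- onion_2: Red onion, 84 mm across, 89 mm high, on the chopping board; origin under its centre. To be left alone.
- garlic_3: Garlic bulb, 54 mm across, 55 mm high, on the chopping board; origin under its centre. To be left alone.
- lemon_2: Lemon, 72 x 55 x 56 mm, on the worktop to the right; origin under its centre. To be left alone.

How it is judged:
By the outcome, as a careful person would: the job done as asked, in the order asked, and still so for the second after the job is handed in, while the arm keeps its last pose, push and grip.
It also fails if it takes over 72 s, if anything falls off the work surface, if the arm or the gripper's body presses on something with over 40 N, if the wrist force passes 120 N, or if a joint passes its speed limit or range.

## Working session

There is one attempt and no reset: what is moved stays moved. The work goes in short steps, Python scripts to look and compute and a tool call to move; the robot and the scene stay as the last step left them, time stands still between calls to the robot, and variables do not carry over. Pictures are saved under pics/ and viewed, at most 10 in all, crops included, and the job is handed in when it is done.

Besides the shell and the picture viewer there is one more tool, called by a JSON object that holds its "name" and its "arguments". move_arm: Moves the arm, as the interface text tells. Scaled input: -1 to 1 covers 50 mm each way for a shift and 8 degrees each way for a turn. Its arguments: {"type":"object","properties":{"motion":{"type":"array","items":{"type":"array"}},"claw":{"type":"number"},"force":{"type":"number"}},"required":["motion"]}

```bash
ls; mkdir -p pics; python3 - <<'E'
from rig import env, viewer
import cv2,numpy as np
for n in ("scene","top"):
    d=viewer.get_image(n); cv2.imwrite(f"pics/{n}0.png",d["frame"][:,:,::-1]); np.savez(f"/tmp/{n}0.npz",**d)
    print(n,{k:d[k] for k in("fx","fy","cx","cy","eye","attitude")})
o=env.observe();print(o, env.tip_reach)
E
```

```text
pics
scene {'fx': 465.8557030248195, 'fy': 465.8557030248195, 'cx': 284.6302401926586, 'cy': 208.06917925952322, 'eye': array([-0.27068722,  0.71784041,  1.07774479]), 'attitude': array([[-0.70794658,  0.48100864, -0.51714827],
       [-0.70624895, -0.47705541,  0.52309709],
       [ 0.00490584,  0.73556021,  0.67744159]])}
top {'fx': 380.7892826531987, 'fy': 380.7892826531987, 'cx': 281.00413374007815, 'cy': 204.92289691366895, 'eye': array([ 0.3183715 , -0.00344566,  1.15976058]), 'attitude': array([[ 0.01089123,  0.98922127, -0.1460228 ],
       [-0.99993526,  0.01125559,  0.00166925],
       [ 0.00329484,  0.14599517,  0.98927982]])}
{'time_s': 0.1, 'q': array([-8.37250083e+01,  2.18372535e+01,  7.43796187e+01, -1.95559392e-03,
        8.38604734e+01, -1.23360921e+01]), 'qvel': array([ 0.04693697, -0.03422869, -0.07712905,  0.04822316,  0.00049023,
        0.01077985]), 'joint_efforts': array([ 3.51695293e-03, -4.49221873e+01, -2.31654149e+01, -1.50005126e-04,
        3.63717474e-03, -3.19156209e-05]), 'position': array([ 0.17548708, -0.52098464,  0.24777702]), 'tool_rot': array([[ 9.47705541e-01,  3.19146009e-01, -1.81281007e-04],
       [ 3.19145959e-01, -9.47704630e-01,  1.33813820e-03],
       [ 2.55260617e-04, -1.32601609e-03, -9.99999088e-01]]), 'ft_force': array([-0.84823861, -0.25783881, -0.3057479 ]), 'wrist_torque': array([0.00085359, 0.0478675 , 0.0109878 ]), 'gripper_force': 0.0, 'grip_width': 0.0858239533649189} 0.017
```

View pics/scene0.png

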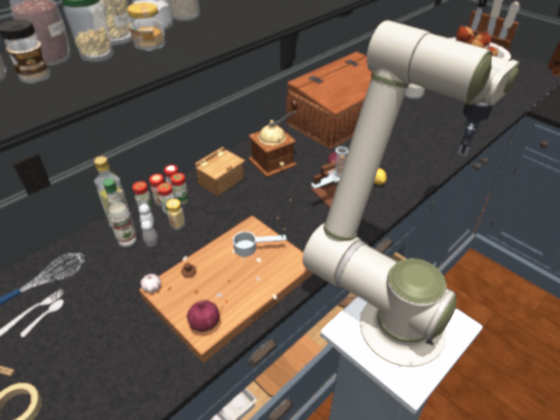

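View pics/top0.png

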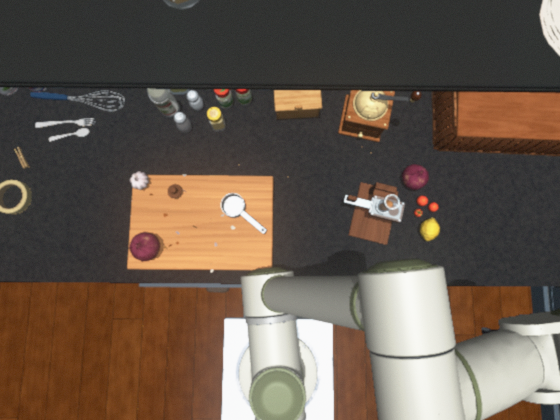

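The scene view shows the board with the cup (245,243), lid (188,269), onion and garlic. In the top view the cup is at (233,206), the lid at (175,191), and the dispenser near (380,205) with its tab possibly on the left. I'll enlarge these areas.

```bash
python3 - <<'E'
import cv2,numpy as np
t=cv2.imread("pics/top0.png");s=cv2.imread("pics/scene0.png")
a=cv2.resize(t[150:270,330:450],None,fx=5,fy=5,interpolation=cv2.INTER_CUBIC)[:600,:400]
a=cv2.resize(t[160:260,330:450],(400,333),interpolation=cv2.INTER_CUBIC)
b=cv2.resize(s[130:230,290:410],(400,333),interpolation=cv2.INTER_CUBIC)
c=cv2.resize(t[170:250,160:280],(400,267),interpolation=cv2.INTER_CUBIC)
d=cv2.resize(s[220:300,170:290],(400,267),interpolation=cv2.INTER_CUBIC)
cv2.imwrite("pics/crop1.png",np.vstack([np.hstack([a,b]),np.hstack([c,d])]))
E
```

```text
(no output)
```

View pics/crop1.png

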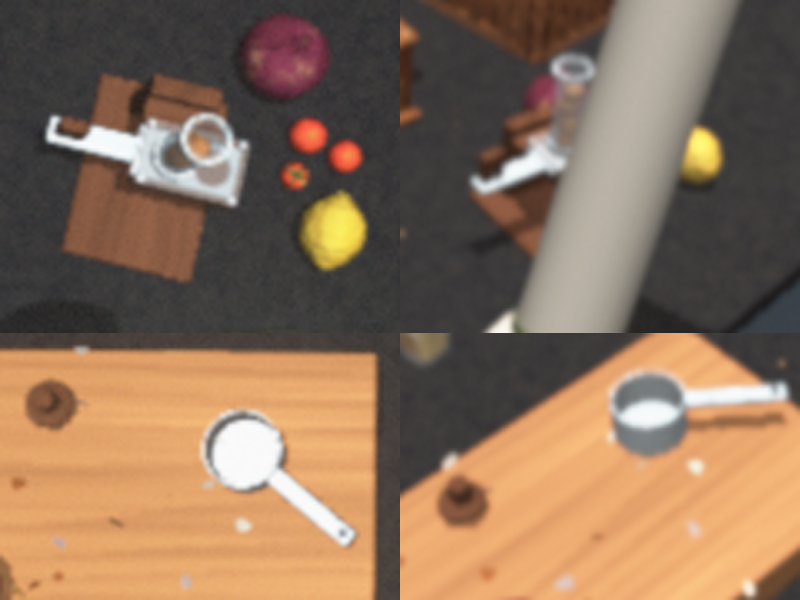

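Crops: the tube rim is at top pixel (392,201) and the tab at (351.5,198). The dispenser is yawed about -12° with the slide pulling to the left. The cup handle points right and down. Next I'll measure these with depth and rays.

```bash
cat > h.py <<'E'
import numpy as np,cv2
def pts(d):
    v,u=np.mgrid[0:420,0:560]; z=d["depth"]
    c=np.stack([(u-d["cx"])/d["fx"]*z,-(v-d["cy"])/d["fy"]*z,-z],-1)
    P=c@np.asarray(d["attitude"]).T+d["eye"]; P[z==0]=np.nan; return P
def cast(d,u,v,h):
    r=np.asarray(d["attitude"])@np.array([(u-d["cx"])/d["fx"],-(v-d["cy"])/d["fy"],-1]); return d["eye"]+r*(h-d["eye"][2])/r[2]
def proj(d,p):
    c=np.asarray(d["attitude"]).T@(np.asarray(p)-d["eye"]); return d["cx"]-d["fx"]*c[0]/c[2], d["cy"]+d["fy"]*c[1]/c[2]
def show(name,d): cv2.imwrite(name,d["frame"][:,:,::-1])
E
python3 - <<'E'
from h import *
np.set_printoptions(precision=4,suppress=True)
T=np.load("/tmp/top0.npz");S=np.load("/tmp/scene0.npz")
def box(M,u0,v0,u1,v1):
    m=np.zeros(M.shape,bool);m[v0:v1,u0:u1]=1;return M&m
for n,d,bx in(("top",T,dict(cup=(215,185,275,245),lid=(160,178,190,205),dis=(335,175,412,250))),("scn",S,dict(cup=(225,225,295,262),lid=(178,252,202,282),dis=(308,140,350,200)))):
    P=pts(d);Z=P[...,2]
    m=box((Z>.079)&(Z<.1),*bx["cup"]);q=P[m]
    print(n,"cup+handle",m.sum(),q.min(0),q.max(0))
    a=cv2.fitLine(q[:,:2].astype(np.float32),cv2.DIST_L2,0,.01,.01).ravel();print(" line",a)
    m=box((Z>.072)&(Z<.1),*bx["lid"]);print(" knob",m.sum(),P[m].mean(0) if m.any() else'')
    m=box((Z>.054)&(Z<.1),*bx["lid"]);q=P[m];print(" lid",m.sum(),q.mean(0),(q.min(0)+q.max(0))/2,np.ptp(q,0))
    m=box((Z>.18)&(Z<.21),*bx["dis"]);q=P[m];print(" rim",m.sum(),q.mean(0) if len(q) else'',(q.min(0)+q.max(0))/2 if len(q) else'')
    m=box((Z>.115)&(Z<.135),*bx["dis"]);q=P[m];print(" tabtop",m.sum(),q[:40])
t=lambda x,y:(330+x/3.333,160+y/3.333)
for p in((102,75),(63,250),(190,280)):print("foot",cast(T,*t(*p),.006))
print("rim",cast(T,*t(207,137.5),.195),"tab",cast(T,*t(72,126),.127))
print("knob",cast(T,160+48/3.333,170+(400-333)/3.333,.082),"scn",cast(S,170+62/3.333,220+(488-333)/3.333,.082))
print("cup rim",cast(T,160+244/3.333,170+(450-333)/3.333,.087),"h end",cast(T,160+347/3.333,170+(538-333)/3.333,.085))
print("cup rim scn",cast(S,170+(649-400)/3.333,220+(397-333)/3.333,.087),"h end",cast(S,170+383/3.333,220+(390-333)/3.333,.085))
print("rim scn",cast(S,290+(573-400)/3.333,130+68/3.333,.195))
E
```

```text
top cup+handle 255 [0.3991 0.0363 0.0795] [0.5127 0.166  0.0916]
 line [0.6366 0.7712 0.4455 0.0923]
 knob 42 [0.5194 0.3058 0.0812]
 lid 165 [0.5188 0.3045 0.0661] [0.52   0.3038 0.07  ] [0.0399 0.0453 0.0304]
 rim 117 [ 0.4745 -0.2908  0.1935] [ 0.4744 -0.2895  0.1896]
 tabtop 73 [[ 0.5008 -0.1923  0.1258]
 [ 0.5005 -0.1948  0.1277]
 [ 0.5004 -0.1974  0.1284]
 [ 0.501  -0.2007  0.1252]
 [ 0.5014 -0.2039  0.123 ]
 [ 0.4983 -0.19    0.1235]
 [ 0.4976 -0.1919  0.128 ]
 [ 0.4972 -0.1942  0.1304]
 [ 0.4976 -0.1974  0.1281]
 [ 0.4981 -0.2006  0.1259]
 [ 0.4977 -0.2029  0.1282]
 [ 0.4978 -0.2057  0.1276]
 [ 0.4981 -0.2088  0.1262]
 [ 0.4982 -0.2116  0.1257]
 [ 0.4948 -0.1891  0.1279]
 [ 0.4951 -0.1922  0.126 ]
 [ 0.495  -0.1947  0.1273]
 [ 0.4953 -0.1978  0.1255]
 [ 0.4953 -0.2006  0.1256]
 [ 0.4955 -0.2035  0.1246]
 [ 0.4946 -0.2052  0.13  ]
 [ 0.4948 -0.2081  0.1292]
 [ 0.4953 -0.2114  0.1265]
 [ 0.4948 -0.2136  0.1293]
 [ 0.4925 -0.1896  0.125 ]
 [ 0.4929 -0.1928  0.1228]
 [ 0.4926 -0.1952  0.1246]
 [ 0.4923 -0.1975  0.1269]
 [ 0.4926 -0.2006  0.1252]
 [ 0.4924 -0.2031  0.1266]
 [ 0.49
[... 1292 characters left out ...]
  0.1236]
 [ 0.4586 -0.2802  0.121 ]
 [ 0.4543 -0.28    0.1234]
 [ 0.4644 -0.2721  0.118 ]
 [ 0.4619 -0.2742  0.1182]
 [ 0.4587 -0.2754  0.1194]
 [ 0.4564 -0.2779  0.1192]
 [ 0.456  -0.2829  0.1167]
 [ 0.4932 -0.2042  0.1271]
 [ 0.4903 -0.2057  0.1278]
 [ 0.4882 -0.2083  0.1276]
 [ 0.4869 -0.2119  0.1262]
 [ 0.4967 -0.1986  0.124 ]]
foot [ 0.5615 -0.2507  0.006 ]
foot [ 0.3989 -0.2121  0.006 ]
foot [ 0.373  -0.3268  0.006 ]
rim [ 0.4735 -0.2902  0.195 ] tab [ 0.4928 -0.1992  0.127 ]
knob [0.517  0.3017 0.082 ] scn [0.508  0.3074 0.082 ]
cup rim [0.4746 0.1308 0.087 ] h end [0.4006 0.0416 0.085 ]
cup rim scn [0.4729 0.1309 0.087 ] h end [0.3974 0.0401 0.085 ]
rim scn [ 0.4672 -0.2903  0.195 ]
```

{"name": "move_arm", "arguments": {"motion": [[[0,0,-0.15],[0,0,-0.92]],[[0,0,-0.15],[0,0,-0.92]],[[0,0,-0.15],[0,0,-0.92]],[[0,0,-0.15],[0,0,-0.92]],[[0,0,-0.15],[0,0,-0.92]],[[0,0,-0.15],[0,0,-0.92]],[[0,0,-0.15],[0,0,-0.92]],[[0,0,0],[0,0,-0.86]]], "claw": 0.3, "force": 30}}

```text
time_s: 0.9
position: [0.1755, -0.5214, 0.3015]
tool_rot: [[0.22, 0.976, 0.0], [0.976, -0.22, -0.001], [-0.001, 0.0, -1.0]]
ft_force: [-0.4, -0.7, 0.1]
grip_width: 0.06
gripper_force: 0.0
```

{"name": "move_arm", "arguments": {"motion": [[[0.4,0.06,0],[0,0,0]],[[0.8,0.12,0],[0,0,0]],[[0.8,0.12,0],[0,0,0]],[[0.8,0.12,0],[0,0,0]],[[0.8,0.12,0],[0,0,0]],[[0.8,0.12,0],[0,0,0]],[[0.8,0.12,0],[0,0,0]],[[0.8,0.12,0],[0,0,0]],[[0.8,0.12,0],[0,0,0]],[[0.8,0.12,0],[0,0,0]],[[0.8,0.12,0],[0,0,0]],[[0.8,0.12,0],[0,0,0]],[[0.8,0.14,0],[0,0,0]],[[0.8,0.14,0],[0,0,0]],[[0.8,0.14,0],[0,0,0]],[[0.8,0.14,0],[0,0,0]],[[0.8,0.2,0],[0,0,0]],[[0.8,0.2,0],[0,0,0]],[[0.8,0.3,0.5],[0,0,0]],[[0.8,0.3,0.5],[0,0,0]]]}}

```text
time_s: 2.9
position: [0.4947, 0.2076, 0.2503]
tool_rot: [[0.224, 0.975, 0.001], [0.975, -0.224, 0.0], [0.0, 0.001, -1.0]]
ft_force: [0.7, -0.8, 0.8]
grip_width: 0.0596
gripper_force: 0.0
```

```bash
python3 - <<'E'
from rig import env, viewer
from h import *
o=env.observe();p=o["position"];R=o["tool_rot"]
ims=[]
for n,b in(("scene",(308,135,408,215)),("top",(330,170,430,250))):
    d=viewer.get_image(n);np.savez(f"/tmp/{n}1.npz",**d)
    u,v=proj(d,p+R[:,2]*.017);print(n,"tip",u,v)
    f=d["frame"][:,:,::-1]
    u0=int(u)-50;v0=int(v)-40
    r=lambda a:cv2.resize(a,(400,300 if 0 else 300),interpolation=cv2.INTER_CUBIC)
    print(u0,v0)
    ims.append(np.vstack([r(f[b[1]:b[3]-5,b[0]:b[2]]),r(f[v0:v0+75,u0:u0+100])]))
cv2.imwrite("pics/c2.png",np.hstack(ims))
E
```

```text
scene tip 214.5683944734954 211.6855287904266
164 171
top tip 195.22346283938506 188.105019060521
145 148
```

View pics/c2.png

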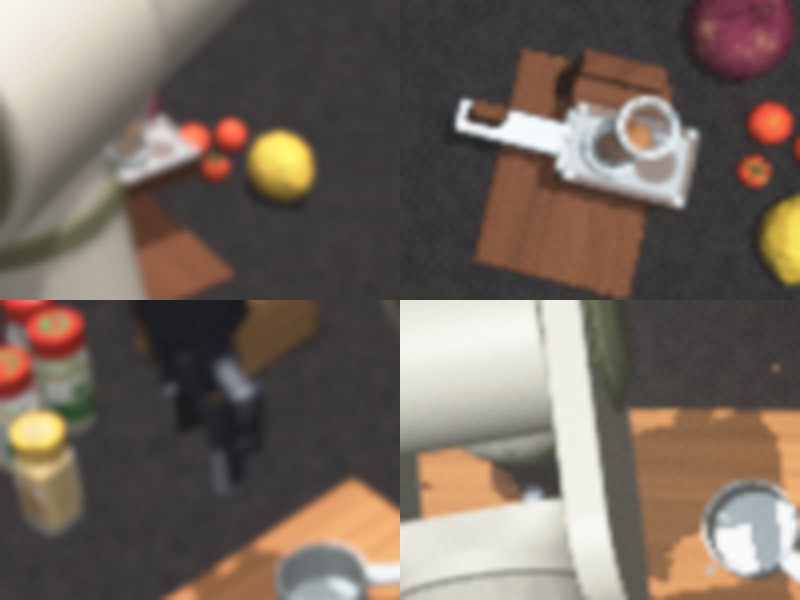

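The top view shows the dispenser clearly, with the rim at crop (647,127). In the scene view the gripper's fingertips appear within about 2 px of the projected TCP. The arm hides the lid from the top camera. Now down onto the knob.

{"name": "move_arm", "arguments": {"motion": [[[0.34,0,0],[0,0,0]],[[0.34,0,0],[0,0,0]],[[0.34,0,0],[0,0,0]],[[0.34,0,0],[0,0,0]],[[0.34,-0.02,0],[0,0,0]],[[0.34,0,0],[0,0,0]],[[0,0,0.5],[0,0,0]],[[0,0,0.5],[0,0,0]],[[0,0,0.5],[0,0,0]],[[0,0,0.5],[0,0,0]],[[0,0,0.4],[0,0,0]],[[0,0,0.4],[0,0,0]],[[0,0,0.2],[0,0,0]],[[0,0,0.2],[0,0,0]],[[0,0,0.1],[0,0,0]],[[0,0,0.1],[0,0,0]],[[0,0,0],[0,0,0]],[[0,0,0],[0,0,0]]]}}

```text
time_s: 4.8
position: [0.5163, 0.3055, 0.0813]
tool_rot: [[0.225, 0.974, 0.001], [0.974, -0.225, 0.0], [0.0, 0.001, -1.0]]
ft_force: [0.4, -0.9, -0.2]
grip_width: 0.0598
gripper_force: 0.0
```

```bash
python3 - <<'E'
from rig import env, viewer
from h import *
ims=[]
for n,b in(("scene",(138,220,238,295)),("top",(125,150,225,225))):
    d=viewer.get_image(n);f=d["frame"][:,:,::-1];np.savez(f"/tmp/{n}2.npz",**d)
    ims.append(cv2.resize(f[b[1]:b[3],b[0]:b[2]],(400,300),interpolation=cv2.INTER_CUBIC))
cv2.imwrite("pics/c3.png",np.hstack(ims))
E
```

```text
(no output)
```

View pics/c3.png

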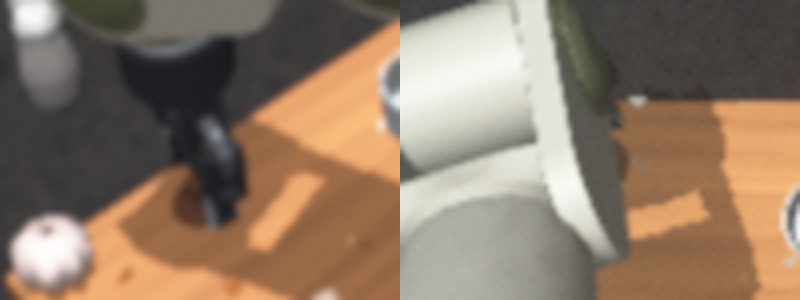

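The near finger is in front of the lid at about scene crop (215,215), and the knob lies between the fingers. Closing.

{"name": "move_arm", "arguments": {"motion": [[[0,0,0],[0,0,0]],[[0,0,0],[0,0,0]],[[0,0,0],[0,0,0]],[[0,0,0],[0,0,0]],[[0,0,0],[0,0,0]],[[0,0,0],[0,0,0]],[[0,0,0],[0,0,0]],[[0,0,0],[0,0,0]]], "claw": 1, "force": 40}}

```text
time_s: 5.7
position: [0.5161, 0.3054, 0.081]
tool_rot: [[0.225, 0.974, 0.0], [0.974, -0.225, 0.0], [0.0, 0.0, -1.0]]
ft_force: [0.3, -0.5, 1.7]
grip_width: 0.0181
gripper_force: 39.0
```

{"name": "move_arm", "arguments": {"motion": [[[0,0,-0.1],[0,0,0]],[[0,0,-0.3],[0,0,0]],[[0,0,-0.6],[0,0,0]],[[0,0,-0.8],[0,0,0]],[[0,0,-0.8],[0,0,0]],[[0,0,-0.8],[0,0,0]],[[0,0,-0.6],[0,0,0]],[[0,0,-0.4],[0,0,0]],[[0,0,0],[0,0,0]],[[0,0,0],[0,0,0]]]}}

```text
time_s: 6.7
position: [0.5157, 0.3053, 0.2999]
tool_rot: [[0.225, 0.974, -0.001], [0.974, -0.225, -0.0], [-0.001, -0.001, -1.0]]
ft_force: [-0.1, 0.5, -1.7]
grip_width: 0.0183
gripper_force: 39.1
```

```bash
python3 - <<'E'
from rig import env, viewer
from h import *
o=env.observe();p=o["position"];R=o["tool_rot"];print(p,o["grip_width"],o["gripper_force"])
d=viewer.get_image("scene");f=d["frame"][:,:,::-1];np.savez("/tmp/scene3.npz",**d)
u,v=proj(d,p);u0=int(u)-40;v0=int(v)-35;print(u,v,u0,v0, proj(d,p+R[:,2]*.017))
c=cv2.resize(f[v0:v0+75,u0:u0+80],(640,600),interpolation=cv2.INTER_CUBIC)
cv2.imwrite("pics/c4.png",c)
E
```

```text
[0.51572635 0.30527824 0.29987864] 0.018264698065461788 39.11448419094086
175.53517213904775 206.88602184551786 135 171 (np.float64(176.59129051183035), np.float64(211.91814062549395))
```

View pics/c4.png

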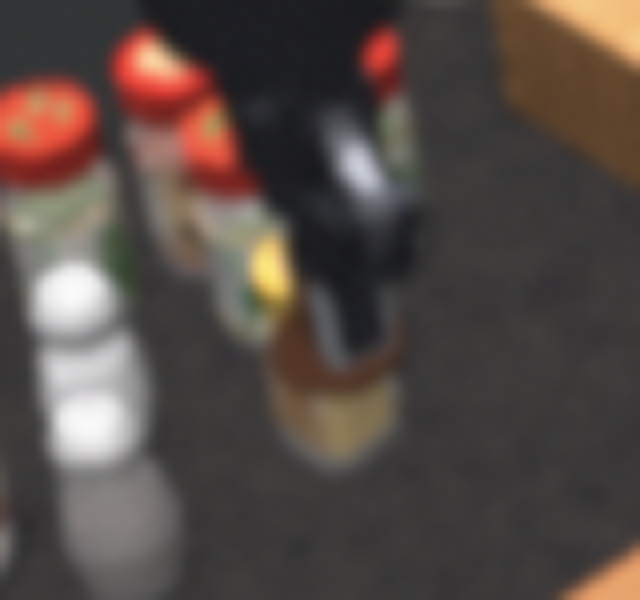

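The lid is held: its disc is at crop (336,345), within about 1 mm of the tool axis. Carrying it over the tube.

{"name": "move_arm", "arguments": {"motion": [[[-0.2,0.03,0],[0,0,0]],[[-0.4,0.06,0],[0,0,0]],[[-0.7,0.11,0],[0,0,0]],[[-0.7,0.11,0],[0,0,0]],[[-0.7,0.11,0],[0,0,0]],[[-0.7,0.11,0],[0,0,0]],[[-0.7,0.11,0],[0,0,0]],[[-0.7,0.11,0],[0,0,0]],[[-0.7,0.11,0],[0,0,0]],[[-0.7,0.11,0],[0,0,0]],[[-0.7,0.11,0],[0,0,0]],[[-0.7,0.11,0],[0,0,0]],[[-0.7,0.11,0],[0,0,0]],[[-0.7,0.11,0],[0,0,0]],[[-0.7,0.11,0],[0,0,0]],[[-0.7,0.11,0],[0,0,0]],[[-0.7,0.1,0],[0,0,0]],[[-0.7,0.08,0.2],[0,0,0]],[[-0.5,0,0.3],[0,0,0]],[[-0.2,0,0.3],[0,0,0]]]}}

```text
time_s: 8.75
position: [0.4622, -0.3263, 0.259]
tool_rot: [[0.227, 0.974, -0.002], [0.974, -0.227, 0.001], [0.001, -0.002, -1.0]]
ft_force: [-1.2, -0.6, -1.2]
grip_width: 0.0183
gripper_force: 39.1
```

```bash
python3 - <<'E'
from rig import env, viewer
from h import *
o=env.observe();p=o["position"];R=o["tool_rot"];print(p,R[:,0],o["grip_width"])
ims=[]
for n in("scene","top"):
    d=viewer.get_image(n);f=d["frame"][:,:,::-1];np.savez(f"/tmp/{n}4.npz",**d)
    u,v=proj(d,[.471,-.29,.195]);print(n,u,v,proj(d,p+[0,0,-.026]))
    u0=int(u)-40;v0=int(v)-40;print(u0,v0)
    ims.append(cv2.resize(f[v0:v0+80,u0:u0+80],(400,400),interpolation=cv2.INTER_CUBIC))
cv2.imwrite("pics/c5.png",np.hstack(ims))
E
```

```text
[ 0.46222583 -0.32628407  0.25895054] [2.27232982e-01 9.73840235e-01 6.06533761e-04] 0.018268405847044603
scene 340.94310488901743 149.94662660113335 (np.float64(351.32890102693466), np.float64(136.7534661814425))
300 109
top 392.0705767544516 202.23112492882223 (np.float64(411.3927870847422), np.float64(203.55938667345265))
352 162
```

View pics/c5.png

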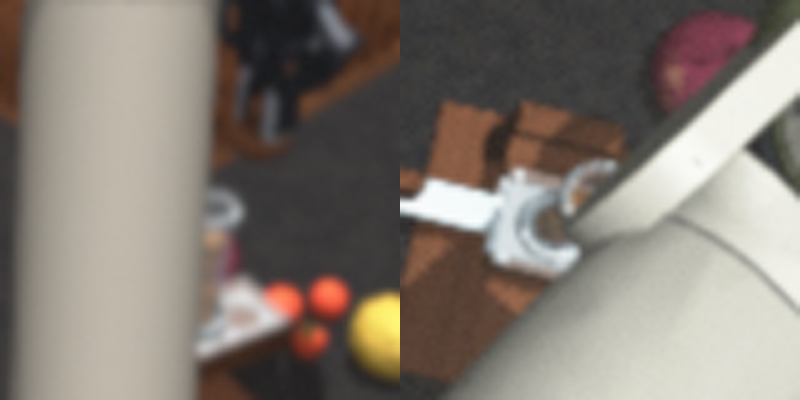

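The held lid is at scene crop (263,144) and the rim at (220,208), partly behind the forearm. The lid is about 36 mm past the tube along -y. Moving back over it.

{"name": "move_arm", "arguments": {"motion": [[[0.25,0,0],[0,0,0]],[[0.25,0.01,0.1],[0,0,0]],[[0.25,0,0.1],[0,0,0]],[[0,0,0.1],[0,0,0]],[[0,0,0.08],[0,0,0]],[[0,0,0],[0,0,0]],[[0,0,0],[0,0,0]]]}}

```text
time_s: 9.55
position: [0.4726, -0.2879, 0.2418]
tool_rot: [[0.225, 0.974, -0.0], [0.974, -0.225, -0.0], [-0.0, -0.0, -1.0]]
ft_force: [-0.2, 0.3, -0.9]
grip_width: 0.0186
gripper_force: 39.1
```

```bash
python3 - <<'E'
from rig import env, viewer
from h import *
o=env.observe();p=o["position"];print(p,o["ft_force"])
ims=[]
for n in("scene","top"):
    d=viewer.get_image(n);f=d["frame"][:,:,::-1];np.savez(f"/tmp/{n}5.npz",**d)
    u,v=proj(d,[.471,-.29,.195]);print(n,u,v,proj(d,p+[0,0,-.023]))
    u0=int(u)-25;v0=int(v)-30;print(u0,v0)
    ims.append(cv2.resize(f[v0:v0+50,u0:u0+50],(400,400),interpolation=cv2.INTER_CUBIC))
cv2.imwrite("pics/c6.png",np.hstack(ims))
E
```

```text
[ 0.47261009 -0.28787109  0.24178476] [-0.21980225  0.26684037 -0.8765029 ]
scene 340.94310488901743 149.94662660113335 (np.float64(340.7729695432365), np.float64(143.92219260096613))
315 119
top 392.0705767544516 202.23112492882223 (np.float64(393.9718068096879), np.float64(200.13379683241388))
367 172
```

View pics/c6.png

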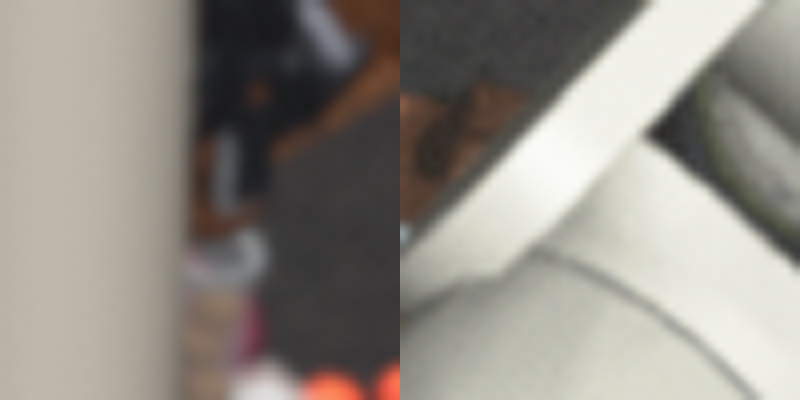

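```bash
python3 - <<'E'
from h import *
for n in("scene0","scene5"):
    g=cv2.cvtColor(np.load(f"/tmp/{n}.npz")["frame"],cv2.COLOR_RGB2GRAY)
    print(n,"cols 330-354");print("     ",*range(330,355))
    for r in range(140,160):print(r,"  ",*("%3d"%x for x in g[r,330:355]))
T=np.load("/tmp/top0.npz");g=cv2.cvtColor(T["frame"],cv2.COLOR_RGB2GRAY)
print("top0");print("     ",*range(380,405))
for r in range(190,212):print(r,"  ",*("%3d"%x for x in g[r,380:405]))
E
```

```text
scene0 cols 330-354
      330 331 332 333 334 335 336 337 338 339 340 341 342 343 344 345 346 347 348 349 350 351 352 353 354
140     56  58  53  44  45  53  56  55  54  59  66  76  79  75  72  71  69  65  63  63  71  94 119 136 145
141     57  59  54  47  49  56  59  61  60  63  70  74  75  72  69  67  63  61  59  63  78 103 124 139 147
142     60  60  55  49  53  61  67  69  69  70  71  72  70  67  65  61  60  58  59  64  84 110 130 142 150
143     62  62  57  53  58  65  72  75  74  72  71  68  65  63  60  58  57  58  59  69  92 118 135 144 151
144     63  66  62  56  61  69  73  75  74  73  70  67  65  63  61  59  58  57  59  75 101 124 138 146 153
145     67  70  66  63  66  71  74  76  82  84  85  86  80  76  73  68  62  59  62  81 109 129 141 149 155
146     73  73  68  66  68  74  82  97 113 121 121 122 115 107 103  95  80  69  71  92 117 133 144 151 156
147     73  70  64  63  69  85 112 134 150 150 145 143 139 135 137 133 117  92  83 103 123 138 146 153 158
148     69  65  60  61  71 107 150 164 162 152 141 138 137 139 147 155 149 123 103 112 129 140 149 155 160
149     63 
[... 5196 characters left out ...]
62 158 145 147 164 181 209 227 231 225 214 198 171 143 109
206     82  84  86  90  90 126 184 209 199 181 169 158 149 157 175 197 217 229 230 220 218 209 176 139 100
207     82  81  89  95  95  99 142 181 203 199 187 184 185 192 210 227 227 216 212 216 218 202 168 128  90
208     84  83  89  93  97  98 107 130 169 198 211 222 231 226 219 217 201 180 189 211 218 197 161 124  77
209     98  86  88  93  96 102 106 114 136 168 187 198 211 202 189 171 160 155 174 204 217 193 160 124  73
210    136 120 108 104 112 120 138 145 146 151 148 147 154 154 154 150 148 149 166 199 210 183 149 112  63
211    184 163 140 135 152 171 202 213 184 153 147 147 147 145 146 146 147 151 167 198 208 176 140 100  61
```

The scene and top rim ridges give a tube centre of about (0.4715, -0.289), within 1.5 mm of the lid. Lowering gently.

{"name": "move_arm", "arguments": {"motion": [[[0,0,0.05],[0,0,0]],[[0,0,0.05],[0,0,0]],[[0,0,0.05],[0,0,0]],[[0,0,0.05],[0,0,0]],[[0,0,0.04],[0,0,0]],[[0,0,0.04],[0,0,0]],[[0,0,0],[0,0,0]]]}}

```text
time_s: 10.35
position: [0.4726, -0.2881, 0.2297]
tool_rot: [[0.225, 0.974, 0.002], [0.974, -0.225, -0.003], [-0.002, 0.002, -1.0]]
ft_force: [-4.6, 0.2, 11.4]
grip_width: 0.0187
gripper_force: 40.3
```

Contact is at the rim, with the sideways force toward -x. Easing up and shifting that way.

{"name": "move_arm", "arguments": {"motion": [[[0,0,-0.08],[0,0,0]],[[0,-0.04,0],[0,0,0]],[[0,0,0],[0,0,0]],[[0,0,0.05],[0,0,0]],[[0,0,0.05],[0,0,0]],[[0,0,0],[0,0,0]],[[0,0,0],[0,0,0]]]}}

```text
time_s: 11.05
position: [0.4713, -0.288, 0.229]
tool_rot: [[0.225, 0.974, 0.003], [0.974, -0.225, -0.004], [-0.003, 0.004, -1.0]]
ft_force: [-2.5, -0.1, 14.2]
grip_width: 0.0184
gripper_force: 39.7
```

```bash
python3 -c "
from rig import env
o=env.observe();print(o['position'],o['ft_force'],o['wrist_torque'],o['grip_width'])"
```

```text
[ 0.47128153 -0.2879977   0.22896725] [-2.51009205 -0.13637856 14.23914174] [0.04431655 0.34749498 0.00328965] 0.018449472191860064
```

{"name": "move_arm", "arguments": {"motion": [[[0,0,-0.1],[0,0,0]],[[0,-0.05,0],[0,0,0]],[[0,0,0],[0,0,0]],[[0,0,0.05],[0,0,0]],[[0,0,0.05],[0,0,0]],[[0,0,0],[0,0,0]],[[0,0,0],[0,0,0]]]}}

```text
time_s: 11.75
position: [0.4684, -0.2872, 0.2294]
tool_rot: [[0.225, 0.974, 0.002], [0.974, -0.225, -0.004], [-0.003, 0.003, -1.0]]
ft_force: [-4.6, 0.8, 20.9]
grip_width: 0.0184
gripper_force: 40.6
```

```bash
python3 -c "
from rig import env
o=env.observe();print(o['position'],o['ft_force'],o['wrist_torque'],o['grip_width'])"
```

```text
[ 0.46840051 -0.28719703  0.22943554] [-4.60374798  0.83628259 20.87737608] [0.4108446  1.03495708 0.06678175] 0.018413850742437714
```

The contact moments put the touch on the +y side, so the lid has to go about 3 mm toward -y and 2 mm back toward +x.

{"name": "move_arm", "arguments": {"motion": [[[0,0,-0.1],[0,0,0]],[[-0.05,0.04,0],[0,0,0]],[[0,0,0],[0,0,0]],[[0,0,0.05],[0,0,0]],[[0,0,0.05],[0,0,0]],[[0,0,0],[0,0,0]],[[0,0,0],[0,0,0]]]}}

```text
time_s: 12.45
position: [0.4696, -0.2895, 0.2265]
tool_rot: [[0.225, 0.974, -0.0], [0.974, -0.225, 0.0], [0.0, -0.0, -1.0]]
ft_force: [0.5, -1.7, -2.2]
grip_width: 0.0184
gripper_force: 39.0
```

```bash
python3 -c "
from rig import env
o=env.observe();print(o['position'],o['ft_force'],o['wrist_torque'],o['grip_width'])"
```

```text
[ 0.46962405 -0.28945779  0.2264758 ] [ 0.50941509 -1.69157986 -2.23011914] [-0.22197365 -0.05077795 -0.01770512] 0.01844156597571269
```

The plug is in. Lowering until seated.

{"name": "move_arm", "arguments": {"motion": [[[0,0,0.04],[0,0,0]],[[0,0,0.04],[0,0,0]],[[0,0,0.03],[0,0,0]],[[0,0,0],[0,0,0]],[[0,0,0],[0,0,0]]]}}

```text
time_s: 12.95
position: [0.4697, -0.2895, 0.2212]
tool_rot: [[0.225, 0.974, 0.0], [0.974, -0.225, -0.0], [-0.0, 0.0, -1.0]]
ft_force: [0.4, -1.6, -1.7]
grip_width: 0.0185
gripper_force: 39.1
```

{"name": "move_arm", "arguments": {"motion": [[[0,0,0.03],[0,0,0]],[[0,0,0.03],[0,0,0]],[[0,0,0],[0,0,0]],[[0,0,0],[0,0,0]]]}}

```text
time_s: 13.35
position: [0.4699, -0.2896, 0.2202]
tool_rot: [[0.225, 0.974, 0.002], [0.974, -0.225, -0.002], [-0.002, 0.003, -1.0]]
ft_force: [-1.7, 0.5, 12.0]
grip_width: 0.0187
gripper_force: 40.1
```

Seated with 12 N. Releasing and rising.

{"name": "move_arm", "arguments": {"motion": [[[0,0,-0.03],[0,0,0]],[[0,0,0],[0,0,0]],[[0,0,0],[0,0,0]],[[0,0,0],[0,0,0]],[[0,0,0],[0,0,0]]], "claw": 0.5}}

```text
time_s: 13.85
position: [0.4696, -0.2893, 0.2196]
tool_rot: [[0.225, 0.974, -0.0], [0.974, -0.225, 0.0], [0.0, -0.001, -1.0]]
ft_force: [0.1, 0.0, 0.2]
grip_width: 0.0427
gripper_force: 0.0
```

{"name": "move_arm", "arguments": {"motion": [[[0,0,-0.1],[0,0,0]],[[0,0,-0.3],[0,0,0]],[[0,0,-0.6],[0,0,0]],[[0,0,-0.6],[0,0,0]],[[0,0,-0.4],[0,0,0]],[[0.5,0,0],[0,0,0.5]],[[0.9,0,0],[0,0,0.9]],[[0.9,0,0],[0,0,0.9]],[[0,0,0],[0,0,0.9]],[[0,0,0],[0,0,0]]]}}

```text
time_s: 14.85
position: [0.5071, -0.18, 0.3202]
tool_rot: [[0.623, 0.782, 0.0], [0.782, -0.623, -0.0], [-0.0, 0.0, -1.0]]
ft_force: [0.4, 0.5, 0.7]
grip_width: 0.0427
gripper_force: 0.0
```

```bash
python3 - <<'E'
from rig import env, viewer
from h import *
np.set_printoptions(precision=4,suppress=True)
o=env.observe();print(o["position"],o["tool_rot"][:,0])
ims=[]
for n,b in(("scene",(315,125,375,185)),("top",(360,175,420,235))):
    d=viewer.get_image(n);f=d["frame"][:,:,::-1];np.savez(f"/tmp/{n}6.npz",**d)
    P=pts(d)[b[1]:b[3],b[0]:b[2]];m=(P[...,2]>.17)&(P[...,2]<.25)&(np.hypot(P[...,0]-.47,P[...,1]+.289)<.04);q=P[m]
    print(n,m.sum(),q.mean(0) if len(q) else '',np.sort(q[:,2])[::8])
    ims.append(cv2.resize(f[b[1]:b[3],b[0]:b[2]],(400,400),interpolation=cv2.INTER_CUBIC))
cv2.imwrite("pics/c7.png",np.hstack(ims))
E
```

```text
[ 0.5071 -0.18    0.3202] [ 0.623   0.7822 -0.0001]
scene 165 [ 0.4634 -0.2807  0.1975] [0.1702 0.173  0.1759 0.1784 0.1815 0.1863 0.1891 0.1971 0.198  0.1986
 0.1992 0.1997 0.2004 0.201  0.2017 0.2029 0.2062 0.212  0.2168 0.2208
 0.2231]
top 0  []
```

View pics/c7.png

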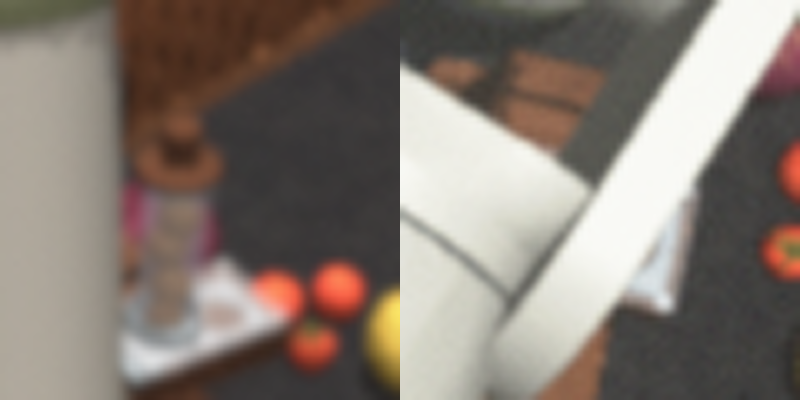

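The lid sits flat, with its disc at scene crop (180,165) square on the tube and depth there about 0.20 m. Now to the cup handle.

{"name": "move_arm", "arguments": {"motion": [[[0.2,-0.34,0],[0,0,0.15]],[[0.4,-0.68,0],[0,0,0]],[[0.4,-0.68,0],[0,0,0]],[[0.4,-0.68,0],[0,0,0]],[[0.4,-0.68,0.2],[0,0,0]],[[0.4,-0.68,0.3],[0,0,0]],[[0.3,-0.5,0.5],[0,0,0]],[[0.14,-0.21,0.7],[0,0,0]],[[0,0,0.7],[0,0,0]],[[0,0,0.7],[0,0,0]],[[0,0,0.3],[0,0,0]],[[0,0,0],[0,0,0]],[[0,0,0],[0,0,0]]]}}

```text
time_s: 16.25
position: [0.4205, 0.0621, 0.1504]
tool_rot: [[0.64, 0.769, 0.001], [0.769, -0.64, -0.0], [0.0, 0.001, -1.0]]
ft_force: [0.1, -0.7, -0.3]
grip_width: 0.0428
gripper_force: 0.0
```

```bash
python3 - <<'E'
from rig import env
o=env.observe();p=o["position"];R=o["tool_rot"];print(p,R[:,0],o["ft_force"])
import numpy as np
print(R.T@(np.array([.4153,.0619,.079])-p)/.05)
E
```

```text
[0.4205071  0.06209881 0.15042019] [6.39742138e-01 7.68589558e-01 2.96691723e-04] [ 0.06498048 -0.72114852 -0.32686056]
[-0.07010378 -0.07823993  1.42834275]
```

{"name": "move_arm", "arguments": {"motion": [[[-0.07,-0.08,0.3],[0,0,0]],[[0,0,0.4],[0,0,0]],[[0,0,0.4],[0,0,0]],[[0,0,0.23],[0,0,0]],[[0,0,0.1],[0,0,0]],[[0,0,0],[0,0,0]],[[0,0,0],[0,0,0]]]}}

```text
time_s: 16.95
position: [0.4153, 0.0624, 0.0792]
tool_rot: [[0.64, 0.768, 0.002], [0.768, -0.64, -0.0], [0.001, 0.002, -1.0]]
ft_force: [0.5, -0.3, 0.4]
grip_width: 0.0427
gripper_force: 0.0
```

{"name": "move_arm", "arguments": {"motion": [[[0,0,0],[0,0,0]],[[0,0,0],[0,0,0]],[[0,0,0],[0,0,0]],[[0,0,0],[0,0,0]],[[0,0,0],[0,0,0]],[[0,0,0],[0,0,0]],[[0,0,0],[0,0,0]]], "claw": 1, "force": 60}}

```text
time_s: 17.65
position: [0.4147, 0.0625, 0.0784]
tool_rot: [[0.64, 0.768, 0.0], [0.768, -0.64, -0.0], [-0.0, 0.0, -1.0]]
ft_force: [-0.8, -1.2, 4.1]
grip_width: 0.0149
gripper_force: 58.5
```

{"name": "move_arm", "arguments": {"motion": [[[0,0,-0.1],[0,0,0]],[[0,0,-0.3],[0,0,0]],[[0,0,-0.4],[0,0,0]],[[0,0,-0.4],[0,0,0.5]],[[0,0,-0.4],[0,0,0.8]],[[0,0,-0.25],[0,0,0.8]],[[0,0,0],[0,0,0.8]],[[0,0,0],[0,0,0.8]],[[0,0,0],[0,0,0.8]],[[0,0,0],[0,0,0.8]],[[0,0,0],[0,0,0.8]],[[0,0,0],[0,0,0.8]],[[0,0,0],[0,0,0.6]],[[0,0,0],[0,0,0.37]],[[0,0,0],[0,0,0]],[[0,0,0],[0,0,0]]]}}

```text
time_s: 19.25
position: [0.4145, 0.0626, 0.1708]
tool_rot: [[0.976, -0.219, -0.0], [-0.219, -0.976, 0.0], [-0.0, -0.0, -1.0]]
ft_force: [0.1, -0.9, -0.2]
grip_width: 0.0145
gripper_force: 58.4
```

{"name": "move_arm", "arguments": {"motion": [[[-0.06,0.3,0],[0,0,0]],[[-0.12,0.5,0],[0,0,0]],[[-0.12,0.6,0],[0,0,0]],[[-0.12,0.6,0],[0,0,0]],[[-0.12,0.6,0],[0,0,0]],[[-0.12,0.6,0],[0,0,0]],[[-0.12,0.6,0],[0,0,0]],[[-0.12,0.6,0],[0,0,0]],[[-0.12,0.6,0],[0,0,0]],[[-0.12,0.6,0],[0,0,0]],[[-0.12,0.5,0],[0,0,0]],[[-0.12,0.3,0],[0,0,0]],[[-0.12,0.2,0],[0,0,0]],[[0,0,0],[0,0,0]],[[0,0,0],[0,0,0]]]}}

```text
time_s: 20.75
position: [0.2687, -0.2425, 0.1708]
tool_rot: [[0.975, -0.221, 0.0], [-0.221, -0.975, 0.0], [-0.0, -0.0, -1.0]]
ft_force: [0.1, 0.7, -0.6]
grip_width: 0.0144
gripper_force: 58.5
```

```bash
python3 - <<'E'
from rig import env, viewer
from h import *
np.set_printoptions(precision=4,suppress=True)
o=env.observe();p=o["position"];R=o["tool_rot"];print(p,np.degrees(np.arctan2(R[1,0],R[0,0])),o["q"],o["ft_force"])
x=R[:,0];e=p+x*.09
print("expected cup",e)
for n in("scene","top"):
    d=viewer.get_image(n);np.savez(f"/tmp/{n}7.npz",**d);show(f"pics/{n}7.png",d)
    P=pts(d);m=(np.linalg.norm(P-(e+[0,0,-.015]),axis=2)<.06)&(P[...,2]>.1);q=P[m]
    print(n,m.sum(),proj(d,e))
    if m.sum()>20:
        l=(q-e)@R[:,:2];print(" z 95%",np.percentile(q[:,2],[5,50,90,97]),"xt",l[:,0].min(),l[:,0].max(),"yt",l[:,1].min(),l[:,1].max())
        top=q[:,2]>np.percentile(q[:,2],97)-.01;l=l[top];print(" rim x",l[:,0].min(),l[:,0].max(),"y",l[:,1].min(),l[:,1].max())
        A=np.c_[q[top][:,:2]-e[:2],np.ones(top.sum())];print(" slope",np.linalg.lstsq(A,q[top][:,2],rcond=None)[0])
E
```

```text
[ 0.2687 -0.2425  0.1708] -12.744834044749924 [-61.0062   8.1397 108.7363   0.0114  63.1382  41.7335] [ 0.1283  0.6558 -0.5931]
expected cup [ 0.3565 -0.2623  0.1708]
scene 392 (np.float64(362.8621784491848), np.float64(175.27060972753807))
 z 95% [0.139  0.1599 0.1759 0.1783] xt -0.04119000530839556 0.0394584908663964 yt -0.03342536582457468 0.03618735022722486
 rim x -0.04119000530839556 0.03503805696634952 y -0.03294045193027961 0.03618735022722486
 slope [0.0282 0.0039 0.174 ]
top 592 (np.float64(380.03933832125034), np.float64(247.30147883903436))
 z 95% [0.1368 0.1413 0.1763 0.1791] xt -0.03772009483622375 0.04112558811374616 yt -0.03262256881421152 0.03438433267064116
 rim x -0.03772009483622375 0.04112558811374616 y -0.03262256881421152 0.03438433267064116
 slope [0.012  0.0178 0.1762]
```

The cup is held level and centred within about 3 mm of its expected pose. Lowering in front, then moving in.

{"name": "move_arm", "arguments": {"motion": [[[0,0,0.2],[0,0,0]],[[0,0,0.4],[0,0,0]],[[0,0,0.5],[0,0,0]],[[0,0,0.5],[0,0,0]],[[0,0,0.4],[0,0,0]],[[0,0,0.3],[0,0,0]],[[0,0,0.16],[0,0,0]],[[0,0,0],[0,0,0]],[[0,0,0],[0,0,0]]]}}

```text
time_s: 21.75
position: [0.269, -0.2428, 0.0482]
tool_rot: [[0.975, -0.22, 0.0], [-0.22, -0.975, -0.0], [0.0, 0.0, -1.0]]
ft_force: [-0.3, -0.2, -0.4]
grip_width: 0.0145
gripper_force: 58.5
```

{"name": "move_arm", "arguments": {"motion": [[[0.1,0,0],[0,0,0]],[[0.25,0,0],[0,0,0]],[[0.25,0,0],[0,0,0]],[[0.25,0,0],[0,0,0]],[[0.25,0,0],[0,0,0]],[[0.25,0,0],[0,0,0]],[[0.25,0,0],[0,0,0]],[[0.25,0,0],[0,0,0]],[[0.2,0,0],[0,0,0]],[[0.15,0,0],[0,0,0]],[[0.08,0,0],[0,0,0]],[[0,0,0],[0,0,0]],[[0,0,0],[0,0,0]]]}}

```text
time_s: 23.05
position: [0.3796, -0.2677, 0.0478]
tool_rot: [[0.975, -0.221, -0.0], [-0.221, -0.975, 0.0], [-0.0, -0.0, -1.0]]
ft_force: [0.2, 0.0, -0.4]
grip_width: 0.0147
gripper_force: 58.5
```

```bash
python3 - <<'E'
from rig import env, viewer
from h import *
np.set_printoptions(precision=4,suppress=True)
o=env.observe();p=o["position"];R=o["tool_rot"];print(p,o["ft_force"],R.T@(np.array([.38,-.2681,0])-p)/.05)
E
```

```text
[ 0.3796 -0.2677  0.0478] [ 0.2124  0.0245 -0.4404] [0.0097 0.0064 0.9553]
```

Lowering 8 mm onto the foot.

{"name": "move_arm", "arguments": {"motion": [[[0,0,0.05],[0,0,0]],[[0,0,0.05],[0,0,0]],[[0,0,0.04],[0,0,0]],[[0,0,0.02],[0,0,0]],[[0,0,0],[0,0,0]],[[0,0,0],[0,0,0]]]}}

```text
time_s: 23.65
position: [0.3798, -0.2679, 0.0399]
tool_rot: [[0.975, -0.221, -0.0], [-0.221, -0.975, 0.0], [-0.0, -0.0, -1.0]]
ft_force: [-1.6, -0.1, 1.1]
grip_width: 0.0142
gripper_force: 58.8
```

{"name": "move_arm", "arguments": {"motion": [[[0,0,0.02],[0,0,0]],[[0,0,0],[0,0,0]],[[0,0,0],[0,0,0]]]}}

```text
time_s: 23.95
position: [0.3798, -0.2678, 0.039]
tool_rot: [[0.975, -0.221, -0.0], [-0.221, -0.975, -0.0], [-0.0, 0.0, -1.0]]
ft_force: [-2.9, 1.4, 5.3]
grip_width: 0.0148
gripper_force: 59.2
```

{"name": "move_arm", "arguments": {"motion": [[[0,0,0],[0,0,0]],[[0,0,0],[0,0,0]],[[0,0,0],[0,0,0]],[[0,0,0],[0,0,0]],[[0,0,0],[0,0,0]]], "claw": 0.5}}

```text
time_s: 24.45
position: [0.3799, -0.2679, 0.0388]
tool_rot: [[0.975, -0.221, 0.0], [-0.221, -0.975, 0.0], [-0.0, -0.0, -1.0]]
ft_force: [-1.2, 0.4, 0.6]
grip_width: 0.0429
gripper_force: 0.0
```

{"name": "move_arm", "arguments": {"motion": [[[0,0,-0.1],[0,0,0]],[[0,0,-0.3],[0,0,0]],[[-0.3,0,-0.6],[0,0,0]],[[-0.3,0,-0.7],[0,0,0]],[[0,0,-0.7],[0,0,0]],[[0,0,-0.7],[0,0,0]],[[0,0,-0.7],[0,0,0]],[[0,0,-0.5],[0,0,0]],[[0,0,-0.2],[0,0,0]],[[0,0,0],[0,0,0]]]}}

```text
time_s: 25.45
position: [0.3507, -0.2614, 0.2645]
tool_rot: [[0.975, -0.221, 0.001], [-0.221, -0.975, -0.002], [0.002, 0.001, -1.0]]
ft_force: [0.1, 0.6, -1.5]
grip_width: 0.0426
gripper_force: 0.0
```

```bash
python3 - <<'E'
from rig import env, viewer
from h import *
np.set_printoptions(precision=4,suppress=True)
o=env.observe();p=o["position"];R=o["tool_rot"];print(p,o["ft_force"])
y=np.radians(-12.7);X=np.array([np.cos(y),np.sin(y),0]);Y=np.array([-np.sin(y),np.cos(y),0]);O=np.array([.47,-.2895,0])
for n in("scene","top"):
    d=viewer.get_image(n);np.savez(f"/tmp/{n}8.npz",**d);show(f"pics/{n}8.png",d)
    P=pts(d)-O;L=np.stack([P@X,P@Y,P[...,2]],-1)
    m=(L[...,2]>.036)&(L[...,2]<.06)&(abs(L[...,1])<.05)&(L[...,0]>-.135)&(L[...,0]<.04);q=L[m]
    print(n,m.sum())
    if m.sum():
        h=q[q[:,0]<-.045];print(" handle",len(h),h[:,0].min(),h[:,1].mean(),h[:,2].mean());b=q[q[:,0]>-.045];print(" bowl",b[:,0].min(),b[:,1].min(),b[:,1].max())
        for a in range(-130,-20,20):
            s=h[(h[:,0]>a/1e3)&(h[:,0]<a/1e3+.02)]
            if len(s):print("   ",a,s.mean(0))
    m=(L[...,2]>.118)&(L[...,2]<.135)&(abs(L[...,0])<.03)&(L[...,1]>.06)&(L[...,1]<.12);q=P[m]+O
    if m.sum():print(" tab",m.sum(),q.mean(0),L[m].min(0),L[m].max(0),L[m].mean(0),cv2.minAreaRect(L[m][:,:2].astype(np.float32)*1e3))
E
```

```text
[ 0.3507 -0.2614  0.2645] [ 0.1274  0.6389 -1.533 ]
scene 119
 handle 89 -0.1237940449398771 0.00232522320444045 0.04464859748927503
 bowl -0.04442419808764923 -0.034459999720662986 0.009431131215152194
    -130 [-0.1176  0.0025  0.0448]
    -110 [-0.101   0.0029  0.0457]
    -90 [-0.0796  0.0019  0.044 ]
    -70 [-0.0596  0.0018  0.0444]
    -50 [-0.0471  0.0043  0.0438]
top 142
 handle 72 -0.10696144334154215 0.002956469073976122 0.046167150242726156
 bowl -0.04473172502561663 -0.018340682774636113 0.033748487626915125
    -110 [-0.0973  0.0068  0.0464]
    -90 [-0.0792  0.0062  0.0464]
    -70 [-0.0597  0.0011  0.046 ]
    -50 [-0.0479  0.0002  0.0465]
 tab 42 [ 0.4942 -0.2021  0.1261] [-0.0005  0.0771  0.1193] [0.011  0.1032 0.1295] [0.0044 0.0906 0.1261] ((5.249361038208008, 90.11663818359375), (26.111591339111328, 11.406694412231445), 89.35804748535156)
```

The cup stands on the foot within about 2 mm of centre, and the tab is at local (≈3, 90) mm, aligned within 1°. Now turning and moving over the tab.

{"name": "move_arm", "arguments": {"motion": [[[0,0,0],[0,0,-0.45]],[[0,0,0],[0,0,-0.9]],[[0,0,0],[0,0,-0.9]],[[0,0,0],[0,0,-0.9]],[[0,0,0],[0,0,-0.9]],[[0,0,0],[0,0,-0.9]],[[0,0,0],[0,0,-0.9]],[[0,0,0],[0,0,-0.9]],[[0,0,0],[0,0,-0.9]],[[0,0,0],[0,0,-0.9]],[[0,0,0],[0,0,-0.9]],[[0,0,0],[0,0,-0.9]],[[0,0,0],[0,0,-0.9]],[[0,0,0],[0,0,0]]]}}

```text
time_s: 26.95
position: [0.3503, -0.2609, 0.2624]
tool_rot: [[0.22, 0.976, -0.002], [0.976, -0.22, 0.002], [0.002, -0.002, -1.0]]
ft_force: [-0.2, 0.2, -0.7]
grip_width: 0.043
gripper_force: 0.0
```

{"name": "move_arm", "arguments": {"motion": [[[0.2,0.3,0],[0,0,0]],[[0.4,0.5,0],[0,0,0]],[[0.4,0.5,0],[0,0,0]],[[0.4,0.5,0],[0,0,0]],[[0.2,0.4,0],[0,0,0]],[[0.18,0.27,0],[0,0,0]],[[0,0,0],[0,0,0]],[[0,0,0],[0,0,0]]]}}

```text
time_s: 27.75
position: [0.4903, -0.2017, 0.2629]
tool_rot: [[0.222, 0.975, -0.002], [0.975, -0.222, 0.001], [0.001, -0.002, -1.0]]
ft_force: [-0.7, 0.0, -0.2]
grip_width: 0.0429
gripper_force: 0.0
```

```bash
python3 - <<'E'
from rig import env
import numpy as np
o=env.observe();p=o["position"];R=o["tool_rot"];print(p,np.degrees(np.arctan2(R[1,0],R[0,0])),o["q"],R.T@(np.array([.4905,-.2017,.115])-p)/.05)
E
```

```text
[ 0.49026456 -0.20165016  0.26289896] 77.1583890170292 [-3.51581606e+01  1.92570251e+01  7.58385362e+01 -1.20812563e-02
  8.50149142e+01 -2.23155169e+01] [-1.51630178e-03  1.03248723e-02  2.95796473e+00]
```

{"name": "move_arm", "arguments": {"motion": [[[0,0,0.2],[0,0,0]],[[0,0,0.4],[0,0,0]],[[0,0,0.5],[0,0,0]],[[0,0,0.5],[0,0,0]],[[0,0,0.5],[0,0,0]],[[0,0,0.4],[0,0,0]],[[0,0,0.2],[0,0,0]],[[0,0,0.15],[0,0,0]],[[0,0,0.1],[0,0,0]],[[0,0,0],[0,0,0]],[[0,0,0],[0,0,0]]]}}

```text
time_s: 28.85
position: [0.4909, -0.2019, 0.1169]
tool_rot: [[0.221, 0.975, 0.001], [0.975, -0.221, -0.001], [-0.0, 0.001, -1.0]]
ft_force: [-0.2, -0.0, -0.8]
grip_width: 0.0428
gripper_force: 0.0
```

{"name": "move_arm", "arguments": {"motion": [[[0,0,0],[0,0,0]],[[0,0,0],[0,0,0]],[[0,0,0],[0,0,0]],[[0,0,0],[0,0,0]],[[0,0,0],[0,0,0]],[[0,0,0],[0,0,0]],[[0,0,0],[0,0,0]],[[0,0,0],[0,0,0]]], "claw": 1, "force": 60}}

```text
time_s: 29.65
position: [0.4927, -0.2022, 0.1171]
tool_rot: [[0.222, 0.975, 0.005], [0.975, -0.222, -0.002], [-0.0, 0.006, -1.0]]
ft_force: [10.4, -0.7, -0.8]
grip_width: 0.011
gripper_force: 60.5
```

{"name": "move_arm", "arguments": {"motion": [[[0,0.04,0],[0,0,0]],[[0,0,0],[0,0,0]],[[0,0,0],[0,0,0]]]}}

```text
time_s: 29.95
position: [0.4929, -0.2023, 0.117]
tool_rot: [[0.222, 0.975, 0.001], [0.975, -0.222, -0.0], [-0.0, 0.001, -1.0]]
ft_force: [-0.3, 0.8, 4.7]
grip_width: 0.0111
gripper_force: 61.4
```

{"name": "move_arm", "arguments": {"motion": [[[0.05,0,0],[0,0,0]],[[0.1,0,0],[0,0,0]],[[0.1,0,0],[0,0,0]],[[0.1,0,0],[0,0,0]],[[0.1,0,0],[0,0,0]],[[0.1,0,0],[0,0,0]],[[0.1,0,0],[0,0,0]],[[0.05,0,0],[0,0,0]],[[0,0,0],[0,0,0]],[[0,0,0],[0,0,0]],[[0,0,0],[0,0,0]]]}}

```text
time_s: 31.05
position: [0.5009, -0.1693, 0.117]
tool_rot: [[0.221, 0.975, 0.002], [0.975, -0.221, -0.003], [-0.003, 0.002, -1.0]]
ft_force: [-1.0, -7.1, 4.0]
grip_width: 0.0111
gripper_force: 61.2
```

```bash
python3 - <<'E'
from rig import env, viewer
from h import *
np.set_printoptions(precision=4,suppress=True)
o=env.observe();p=o["position"];R=o["tool_rot"]
D=R[:,0];print(p,(p-[.4927,-.2022,.1171])@R,R.T@o["ft_force"],o["grip_width"])
ims=[]
for n,b in(("scene",(300,125,380,205)),("top",(330,165,410,245))):
    d=viewer.get_image(n);np.savez(f"/tmp/{n}9.npz",**d);f=d["frame"][:,:,::-1]
    ims.append(cv2.resize(f[b[1]:b[3],b[0]:b[2]],(400,400),interpolation=cv2.INTER_CUBIC))
cv2.imwrite("pics/c9.png",np.hstack(ims))
E
```

```text
[ 0.5009 -0.1693  0.117 ] [0.0338 0.0007 0.    ] [-7.116   0.5781 -4.0183] 0.011107820744523541
```

Out 33.8 mm with a 7.1 N pull, so I'm adding the last 1.2 mm and giving the nuts time to drop.

{"name": "move_arm", "arguments": {"motion": [[[0.025,0,0],[0,0,0]],[[0,0,0],[0,0,0]],[[0,0,0],[0,0,0]],[[0,0,0],[0,0,0]],[[0,0,0],[0,0,0]],[[0,0,0],[0,0,0]],[[0,0,0],[0,0,0]],[[0,0,0],[0,0,0]],[[0,0,0],[0,0,0]],[[0,0,0],[0,0,0]],[[0,0,0],[0,0,0]],[[0,0,0],[0,0,0]]]}}

```text
time_s: 32.35
position: [0.5012, -0.1682, 0.117]
tool_rot: [[0.221, 0.975, 0.002], [0.975, -0.221, -0.003], [-0.003, 0.002, -1.0]]
ft_force: [-0.3, -7.9, 5.0]
grip_width: 0.0108
gripper_force: 61.2
```

```bash
python3 - <<'E'
from rig import env, viewer
from h import *
np.set_printoptions(precision=4,suppress=True)
o=env.observe();p=o["position"];R=o["tool_rot"]
print(p,(p-[.4927,-.2022,.1171])@R,R.T@o["ft_force"],o["grip_width"])
ims=[]
for n,b in(("scene",(310,130,370,190)),("top",(340,170,400,230))):
    d=viewer.get_image(n);f=d["frame"][:,:,::-1]
    ims.append(cv2.resize(f[b[1]:b[3],b[0]:b[2]],(400,400),interpolation=cv2.INTER_CUBIC))
cv2.imwrite("pics/c10.png",np.hstack(ims))
E
```

```text
[ 0.5012 -0.1682  0.117 ] [ 0.035   0.0007 -0.    ] [-7.8144  1.4533 -4.931 ] 0.010755231228309983
```

View pics/c10.png

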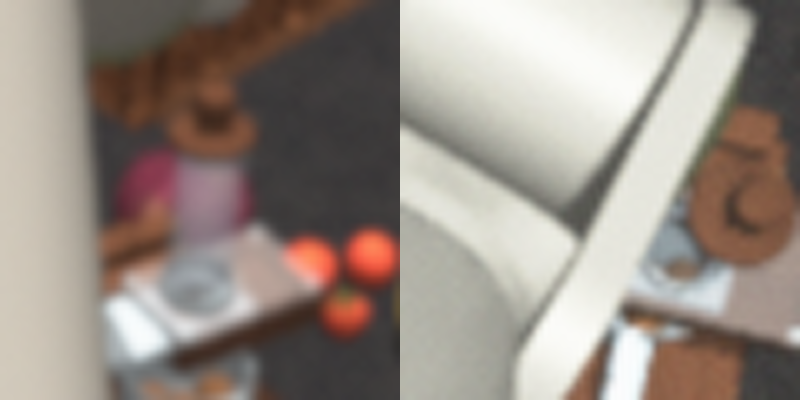

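The tube at scene crop (210,190) is now empty, nuts show in the cup at (190,380), and the lid is flat. The slide is at 35.0 mm with a 7.8 N pull, which matches the line. Handing in.

```bash
python3 -c "
from rig import env
print(env.close_job())"
```

```text
the job is handed in; nothing more can be done
None
```

I handed the job in: the lid is flat on the tube, the cup is under the outlet within about 2 mm, the slide is held at the line (35.0 mm), and the tube looks empty with nuts in the cup, though I couldn't count all four.

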